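# Pack the service kit tray

## Task

Pack the service kit: put the yellow tape roll, the white cup of nuts, the grey terminal strip and the yellow tape measure into the tray, each fully down in the well made for it (roll: large round, cup: small round, terminals: small rectangular, tape measure: long rectangular) and standing the same way up as now, in any order. Keep the white cup upright all the way, and leave the black tape roll and the black cup standing where they are.

Things in the scene. Friction and masses are not known exactly. Their poses are not given: they have to be found in the camera images.
- yellow_tape: Roll of yellow insulating tape lying flat: ring, outer diameter 66 mm, 18 mm high. Origin: centre of its underside, z up. Goes into the large round well.
- nut_cup: Small white plastic cup of nuts, standing upright: 48 mm diameter at the rim, 42 mm at the foot, 35 mm high (the nuts do not fall out). Origin: centre of its underside, z up. Goes into the small round well.
- terminals: Strip of grey rail terminals with a green end plate, a block 42 (x) x 31 (y) x 35 mm high, standing on its base. Origin: centre of its underside, z up. Goes into the small rectangular well.
- tape_measure: Yellow steel tape measure standing upright on its edge: case 32 mm thick (along x, from -15 to +17 mm of the origin), 68 mm long (along y, from -30 to +38 mm), 62 mm high, and easily tipped over if knocked. Origin: about the centre of its underside, z up. Goes into the long rectangular well, either way round.
- tile_large_round: Black square organiser tile 107 x 107 x 9 mm, one of four lying two by two in one fixed aluminium tray (232 mm square, walls 13 mm high); places swap. It has the large round well, 90 mm in diameter, red-floored, 5 mm deep. Origin: centre of its underside (5 mm over the worktop), under the well's centre; well floor 4 mm, tile top 9 mm above it. z up, x and y along the edges.
- tile_small_round: Black square organiser tile 107 x 107 x 9 mm, one of four lying two by two in one fixed aluminium tray (232 mm square, walls 13 mm high); places swap. It has the small round well, 68 mm in diameter, red-floored, 5 mm deep. Origin: centre of its underside (5 mm over the worktop), under the well's centre; well floor 4 mm, tile top 9 mm above it. z up, x and y along the edges.
- tile_small_rect: Black square organiser tile 107 x 107 x 9 mm, one of four lying two by two in one fixed aluminium tray (232 mm square, walls 13 mm high); places swap. It has the small rectangular well, 64 mm along x by 54 mm along y, red-floored, 5 mm deep. Origin: centre of its underside (5 mm over the worktop), under the well's centre; well floor 4 mm, tile top 9 mm above it. z up, x and y along the edges.
- tile_long_rect: Black square organiser tile 107 x 107 x 9 mm, one of four lying two by two in one fixed aluminium tray (232 mm square, walls 13 mm high); places swap. It has the long rectangular well, 58 mm along x by 94 mm along y, red-floored, 5 mm deep. Origin: centre of its underside (5 mm over the worktop), under the well's centre; well floor 4 mm, tile top 9 mm above it. z up, x and y along the edges.
- black_tape: Roll of black insulating tape, a look-alike that stays on the worktop: 72 mm outer diameter, 18 mm high, lying flat. Origin: centre of its underside.
- black_cup: Black plastic cup of cable ties, a look-alike that stays on the worktop: 60 mm in diameter, 67 mm high, upright. Origin: centre of its underside. (Also on the worktop: a fixed red multimeter with two leads, 54 mm high, between the things, and fixed clutter farther back.)

How it is judged:
By the outcome, as a careful person would: the job done as asked, in the order asked, and still so for the second after the job is handed in, with the robot touching nothing.
It also fails if it takes over 128 s, if anything falls off the work surface, if the arm or the gripper's body presses on something with over 40 N, if the wrist force passes 120 N, or if a joint passes its speed limit or range.

## Robot

A 7-joint arm with a two-finger parallel gripper is mounted at the origin on a cart in front of the work surface, level with it; the furniture and walls round the work are solid. World frame = base frame: x ahead of the robot, y to its left, z up, the work surface at z = 0. Lengths are in m, angles in rad, forces in N, time in s.
With the tool pointing down it reaches from about 0.425 to 0.925 m from the base axis. Payload 6.8 kg.
Tool frame: the origin (TCP) lies midway between the tips of the shut fingers; the grasp point (between the pads) lies 19 mm behind it; z points along the fingers, y is the line along which they close (so a half turn about z gives the same grasp; the last joint's range is limited). The gripper opens to 88 mm and grips with 3 to 60 N. Pads are 20 mm wide; open, the fingers measure 115 mm over their backs; the gripper's body (75 mm by 178 mm) begins 61 mm behind the grasp point.
Start: joints at [-1.34, 0.477, 0.022, 1.555, -0.011, 1.109, -0.083], TCP at [0.224, 0.637, 0.223] pointing down, gripper open.
Joint ranges: [-2.96, 2.96], [-0.34, 2.1], [-1.41, 1.46], [0.24, 2.44], [-1.37, 4.51], [0.17, 1.92], [-2.96, 2.96]. Speed limits (rad/s): [2.39, 2.39, 3.14, 3.14, 3.14, 3.14, 3.14].

## Interface

Orientations are given as a unit quaternion [w, x, y, z].
In Python, from workcell import observe, get_image, hand_in, search_frame, regions_of gives the robot as it stands. The module is installed in compiled form; this text tells all that it offers.
- The arm moves only by the tool apply_moves, never from a script. Its argument "steps" is one flat list of numbers, 5 for each row, row after row: the shift along the tool's x, y, z normalised to -1 to 1, where 1 is 10 cm, then the turn about the tool's z normalised to -1 to 1, where 1 is 45 degrees, then the opening, from 0 (shut) to 1 (fully open). In form: [tx, ty, tz, yaw, grip, tx, ty, tz, yaw, grip, ...]. A call has 1 to 12 rows; each row is the pose to reach, as a shift and turn from the pose commanded when the call began, along the tool's axes at that moment; what a row does not reach only later rows make up. A row lasts 1/10 s, in which the tool goes at most 50 mm and 8.59 degrees, less where a joint would pass 70% of its speed; a pose out of reach is approached as far as the arm can. A call with a number of a shift or a turn outside -1 to 1 is refused whole. A call with a gripper value outside its range is refused whole. The fingers move at their own pace and stop on an object; "grip_force" is the grip in N (left out, the last holds). Time passes only in rows, so rows that repeat a pose let the fingers close. It gives the time, the measured TCP pose, the force, the opening and the grip force at its end, in the units of the state.
- observe(): the state, without advancing time (a new reading comes with each control period).
- get_image(name): name is "scene" or "top"; returns a dict with "pixels" (400x640x3 uint8, red, green, blue), "range_z" (400x640 float32, m along the optical axis (not along the pixel's ray), 0 where there is no reading), "camera_matrix" (3x3 intrinsics, pixels), "k1" (the pictures are not rectified: a ray, as slopes to the right and down, at radius r is drawn at 1 + k1 r^2 times it, then the intrinsics apply), "extrinsics" (4x4, takes a point from camera to world coordinates). Camera axes: x right, y up, looking along -z (the intrinsics and any distortion apply to the point x, -y, -z); pixel columns grow to the right and rows downward; lengths in m; the calibration is good to about 2 mm. A picture is of the moment at which its call begins.
- hand_in(): hands the job in; it is judged then, once.
Trained networks look in the newest picture that a camera, given by its name, has taken for a name from the list of things; names that differ only in an ending like _2 or _b are one class to them, and where a whole thing is asked for, a point or a joint stands for the part that bears it (a point fixed in the world has none). Each returns a list of dicts, best first, with "score" (0 to 1); they miss things now and then, are a little off and sometimes report something else, mostly with a low value. They report only what shows in the picture. A call takes as long as a camera call.
- search_frame(label, camera): "centre" ([x, y, z] in m, in world coordinates, good to about 4 mm: the middle of the surface that is visible of it).
- regions_of(label, camera): "pixels" (400x640 bool, what is visible of it).
The state is a dict: "time": time; "joint_pos": joint angles; "joint_velocities": joint speeds; "joint_efforts": joint torques, N m; "position": TCP position; "tool_rot": TCP orientation; "contact_force": force on the tool from outside, world axes, zero at the start; "torque": the same for the moment, N m; "finger_gap": finger opening in m; "grasp_force": force on a finger pad.
Only numpy, scipy, OpenCV 4.12 (cv2) and the standard library are available. Lean on these libraries where they do the work, as an engineer would, in place of code of your own. Each camera call takes 0.05 s, during which the arm holds its last target. There are 200 camera calls.

## Working session

There is one attempt and no reset: what is moved stays moved. The work goes in short steps, Python scripts to look and compute and a tool call to move; the robot and the scene stay as the last step left them, time stands still between calls to the robot, and variables do not carry over. Pictures are saved under pics/ and viewed, at most 14 in all, crops included, and the job is handed in when it is done.

Besides the shell and the picture viewer there is one more tool, called after "Request:" as a command line: name --argument value ..., lists and objects as JSON in quotes. apply_moves: Moves the arm, as the interface text tells. Its arguments: {"type":"object","properties":{"steps":{"type":"array","items":{"type":"number","minimum":-1,"maximum":1}},"grip_force":{"type":"number"}},"required":["steps"]}

```bash
mkdir -p pics; cat > h.py <<'E'
import numpy as np, cv2
from workcell import *
def cloud(im):
    K=im["camera_matrix"];k1=im["k1"];h,w=im["range_z"].shape
    u,v=np.meshgrid(np.arange(w),np.arange(h))
    p=np.stack([u,v],-1).reshape(-1,1,2).astype(np.float64)
    s=cv2.undistortPoints(p,np.array(K,float),np.array([k1,0,0,0,0.])).reshape(h,w,2)
    d=im["range_z"]
    P=np.stack([s[...,0]*d,-s[...,1]*d,-d],-1)
    E=np.array(im["extrinsics"]);W=P@E[:3,:3].T+E[:3,3]
    W[d==0]=np.nan
    return W
def save(im,n): cv2.imwrite(f"pics/{n}.png",im["pixels"][...,::-1])
E
python3 - <<'E'
from h import *
np.set_printoptions(precision=3,suppress=True)
s=observe();print(s["position"],s["tool_rot"],s["finger_gap"])
for c in("top","scene"):
    im=get_image(c);save(im,c+"0");W=cloud(im);print(c,np.array(im["extrinsics"]))
    for n in "yellow_tape nut_cup terminals tape_measure tile_large_round tile_small_round tile_small_rect tile_long_rect black_tape black_cup".split():
        for r in search_frame(n,c)[:2]: print(n,np.array(r["centre"]),round(r["score"],2))
E
```

```text
[0.224 0.636 0.222] [-0.     0.169  0.986 -0.001] 0.08771417889035416
top [[ 0.008  0.976 -0.216  0.272]
 [-1.     0.007 -0.008  0.011]
 [-0.006  0.216  0.976  1.291]
 [ 0.     0.     0.     1.   ]]
yellow_tape [ 0.651 -0.008  0.015] 0.84
nut_cup [0.417 0.346 0.026] 0.61
terminals [0.525 0.008 0.035] 0.45
tape_measure [0.532 0.317 0.056] 0.87
tape_measure [ 0.618 -0.339  0.009] 0.69
tile_large_round [ 0.62  -0.338  0.006] 0.81
tile_large_round [ 0.649 -0.008  0.016] 0.62
tile_small_rect [ 0.605 -0.233  0.014] 0.73
tile_long_rect [ 0.493 -0.245  0.016] 0.9
tile_long_rect [ 0.649 -0.008  0.015] 0.33
black_tape [0.678 0.129 0.016] 0.62
black_cup [0.649 0.241 0.038] 0.97
scene [[ 0.575  0.597 -0.559  0.04 ]
 [-0.818  0.436 -0.376 -0.369]
 [ 0.019  0.673  0.739  0.734]
 [ 0.     0.     0.     1.   ]]
yellow_tape [ 0.646 -0.014  0.018] 0.89
nut_cup [0.406 0.336 0.03 ] 0.84
terminals [0.52  0.005 0.032] 0.62
terminals [0.643 0.23  0.036] 0.54
tape_measure [0.53  0.303 0.042] 0.71
tile_large_round [ 0.611 -0.343  0.003] 0.78
tile_small_round [ 0.506 -0.357  0.017] 0.63
tile_small_rect [ 0.603 -0.236  0.009] 0.84
tile_long_rect [ 0.493 -0.247  0.011] 0.91
black_tape [0.669 0.128 0.017] 0.71
black_cup [0.641 0.227 0.04 ] 0.91
```

View pics/top0.png

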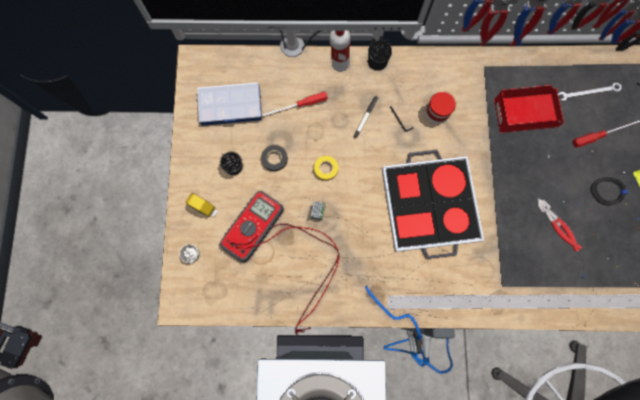

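View pics/scene0.png

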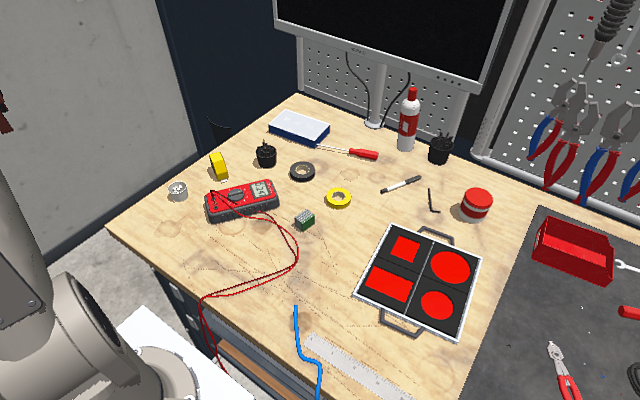

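The top view shows the tray at about (433,203) with four red wells: small rect (408,186), large round (449,181), long rect (416,225) and small round (456,220). It also shows the roll (326,168), terminals (317,211), measure (201,204) and cup (189,255). The multimeter at (252,227) is between them, with its leads running near the terminals. Next I fit the shapes.

```bash
cat > fit.py <<'E'
from h import *
np.set_printoptions(precision=4,suppress=True)
obj={"yellow_tape":(.651,-.008,.010,.06),"nut_cup":(.412,.343,.012,.05),"terminals":(.523,.007,.026,.045),"tape_measure":(.53,.31,.045,.06),"black_tape":(.675,.128,.01,.06),"black_cup":(.645,.235,.05,.05),"multimeter":(.48,.19,.03,.12)}
for c in("top","scene"):
    im=get_image(c);W=cloud(im);px=im["pixels"].astype(int)
    print(c,"table z",np.nanmedian(W[...,2][(abs(W[...,0]-.5)<.05)&(abs(W[...,1]+.1)<.05)]))
    for n,(x,y,z,r) in obj.items():
        m=(np.hypot(W[...,0]-x,W[...,1]-y)<r)&(W[...,2]>z)&(W[...,2]<.12)
        P=W[m]; q=P[:,:2].astype(np.float32)*1000
        (cx,cy),(w,h),a=cv2.minAreaRect(q);(ex,ey),er=cv2.minEnclosingCircle(q)
        print(n,len(q),"rect",np.array([cx,cy,w,h,a]),"circ",np.array([ex,ey,er]),"ztop",np.percentile(P[:,2],95))
    red=(px[...,0]>150)&(px[...,1]<70)&(px[...,2]<70)&(abs(W[...,0]-.55)<.13)&(abs(W[...,1]+.29)<.13)
    k,l,st,ce=cv2.connectedComponentsWithStats(red.astype(np.uint8))
    for i in range(1,k):
        if st[i,4]<80: continue
        q=W[l==i]; (cx,cy),(w,h),a=cv2.minAreaRect(q[:,:2].astype(np.float32)*1000)
        print("well",ce[i],np.array([cx,cy,w,h,a]),"mean",q.mean(0))
E
python3 fit.py
```

```text
top table z -0.0006061201025269192
yellow_tape 362 rect [649.0032  -9.9829  65.2129  65.5765  32.4122] circ [649.249  -10.9396  34.4827] ztop 0.021776412304083323
nut_cup 214 rect [411.2376 344.0657  47.3161  46.5979  89.1972] circ [410.967  344.2677  25.1366] ztop 0.03631592661686872
terminals 185 rect [528.3837  11.4338  30.3836  42.2392  79.1665] circ [527.8883  11.3584  25.0147] ztop 0.038431972293194595
tape_measure 267 rect [541.3147 326.7372  58.4369  33.2208  60.6125] circ [542.1039 325.6176  31.5098] ztop 0.06364256652657059
black_tape 421 rect [676.9667 130.8729  70.79    70.9657  27.3264] circ [677.2896 130.8303  36.8206] ztop 0.021461779825991067
black_cup 89 rect [651.3209 242.0411  44.6229  33.2883  85.8622] circ [654.7393 243.5412  24.438 ] ztop 0.06639426067241629
multimeter 2217 rect [505.2619 210.848  173.7762 180.1956  54.866 ] circ [498.0866 201.4176 104.0367] ztop 0.054229357016843546
well [448.4012 177.491 ] [ 614.2892 -339.035    88.6057   88.721    89.9118] mean [ 0.623  -0.3402  0.01  ]
well [406.4537 182.7974] [ 600.3508 -231.984    67.1135   55.9474    7.01
[... 794 characters left out ...]
963594800666358
black_cup 109 rect [650.7455 243.4107  46.0173  35.275   81.5581] circ [653.4457 244.6687  25.5119] ztop 0.06452632250228015
multimeter 1762 rect [504.203  211.4893 174.7455 180.2613  54.1426] circ [496.9572 202.0827 104.1065] ztop 0.060065441932497535
well [404.9406 248.7643] [ 602.9369 -231.4882   63.0964   53.8597    7.5761] mean [ 0.6025 -0.2313  0.0091]
well [450.0562 267.076 ] [ 617.8398 -338.3565   87.7854   87.6752   18.6946] mean [ 0.6167 -0.3396  0.0091]
well [388.9658 283.9123] [ 494.8571 -245.8241   58.5756   94.4599    7.8004] mean [ 0.4947 -0.2462  0.009 ]
well [436.6984 304.8819] [ 509.0969 -352.5922   67.0016   66.1618   22.6064] mean [ 0.5088 -0.3538  0.009 ]
```

```bash
cat > f2.py <<'E'
from h import *
np.set_printoptions(precision=1,suppress=True)
for c in("top","scene"):
    im=get_image(c);W=cloud(im)
    for lo,hi in((.008,.03),(.03,.055),(.055,.08),(.01,.08)):
        m=(np.hypot(W[...,0]-.54,W[...,1]-.325)<.065)&(W[...,2]>lo)&(W[...,2]<hi)
        q=W[m][:,:2].astype(np.float32)*1000
        a=np.deg2rad(61);L=q@np.array([np.cos(a),np.sin(a)]);T=q@np.array([-np.sin(a),np.cos(a)])
        print(c,lo,len(q),np.array(cv2.minAreaRect(q)[0]+cv2.minAreaRect(q)[1]+(cv2.minAreaRect(q)[2],)),"L",L.min(),L.max(),"T",T.min(),T.max())
    v,u=np.where(m); p=im["pixels"][v.min()-8:v.max()+8,u.min()-8:u.max()+8,::-1]
    cv2.imwrite(f"pics/tm_{c}.png",cv2.resize(p,None,fx=7,fy=7,interpolation=cv2.INTER_CUBIC))
E
python3 f2.py
cat > plan.py <<'E'
import sys,numpy as np
from workcell import observe
from scipy.spatial.transform import Rotation as R
# plan.py x y z [theta_deg of tool y]: shift in tool axes (units of 0.1 m), yaw in units of 45 deg
x,y,z=map(float,sys.argv[1:4]); s=observe(); q=s["tool_rot"]
M=R.from_quat([q[1],q[2],q[3],q[0]]).as_matrix()
d=np.array([x,y,z])-s["position"]; th=np.degrees(np.arctan2(M[1,1],M[0,1]))
print("pos",np.round(s["position"],4),"theta",round(th,2),"gap",round(s["finger_gap"],4),"F",np.round(s["contact_force"],1),s["grasp_force"],"t",s["time"])
print("shift",np.round(M.T@d*10,3))
if len(sys.argv)>4:
    dy=-((float(sys.argv[4])-th+90)%180-90); print("yaw",round(dy/45,3))
    print("shift after yaw",np.round((M@R.from_euler('z',dy,degrees=True).as_matrix()).T@d*10,3))
E
python3 plan.py .410 .3438 .20 70
```

```text
top 0.008 40 [522.5 306.8  23.2  52.6  13.3] L 500.61431022517996 548.910341306063 T -332.98363421667113 -298.91070972835024
top 0.03 156 [539.  322.8  69.6  33.5  64.8] L 509.3049977320558 578.5472843065418 T -333.2273078611503 -298.4952538686523
top 0.055 190 [541.5 325.8  42.5  31.7  59.3] L 525.921545149909 569.0010587074903 T -331.54158929798706 -299.9271079253785
top 0.01 382 [538.9 322.2  70.9  33.8  63.8] L 507.9950638110923 578.5472843065418 T -333.2273078611503 -298.4952538686523
scene 0.008 83 [522.3 314.   27.4  60.6   6.5] L 507.2201080860191 560.4793353548295 T -331.66185321337656 -298.1222092573004
scene 0.03 146 [536.8 320.7  64.2  33.1  63.9] L 508.0895648468372 572.209466572018 T -331.28482498619667 -297.6645158880376
scene 0.055 121 [539.9 323.7  40.5  32.   61.3] L 524.6219829597438 565.1008938998484 T -331.26069177962586 -299.24968304854656
scene 0.01 342 [536.8 319.6  65.3  33.5  61.7] L 507.2201080860191 572.209466572018 T -331.66185321337656 -297.6645158880376
pos [0.2244 0.6366 0.2227] theta 70.59 gap 0.0879 F [ 0.2 -0.5 -0.1] 0.0 t 1.3
shift [-2.724 -2.145  0.227]
yaw 0.013
shift after yaw [-2.746 -2.117  0.227]
```

```bash
python3 -c "
import cv2,numpy as np
a=cv2.imread('pics/tm_top.png');b=cv2.imread('pics/tm_scene.png');h=max(a.shape[0],b.shape[0])
f=lambda i:cv2.copyMakeBorder(i,0,h-i.shape[0],0,0,0)
o=np.hstack([f(a),f(b)]);s=min(1,800/o.shape[1],600/h);cv2.imwrite('pics/tm.png',cv2.resize(o,None,fx=s,fy=s))"
```

```text
(no output)
```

View pics/tm.png

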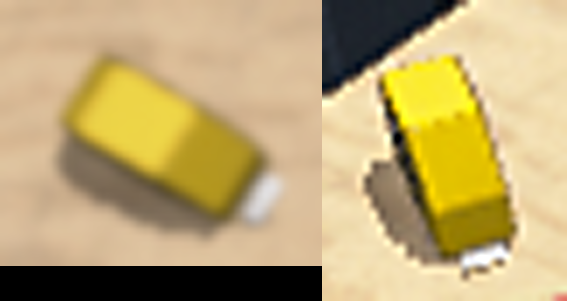

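The crop shows the measure upright, with its long axis at about 61–62° and the hook at its lower right end. The case centre is about (0.538, 0.320). I move to the cup first.

Request:
apply_moves --steps '[-0.3,-0.23,0,0,0.75,-0.6,-0.46,0,0,0.75,-0.91,-0.715,0,0,0.75,-0.91,-0.715,0,0,0.75]' --grip_force 20

```text
time: 1.7
position: [0.2914, 0.5338, 0.223]
tool_rot: [0.001, 0.173, 0.985, -0.001]
contact_force: [0.3, -0.5, 0.1]
finger_gap: 0.0657
grasp_force: 0.0
```

Request:
apply_moves --steps '[-0.3,-0.23,0,0,0.75,-0.6,-0.46,0,0,0.75,-0.91,-0.715,0,0,0.75,-0.91,-0.715,0,0,0.75]'

```text
time: 2.1
position: [0.3524, 0.4364, 0.2229]
tool_rot: [0.001, 0.173, 0.985, -0.001]
contact_force: [0.5, -0.1, 0.3]
finger_gap: 0.0659
grasp_force: 0.0
```

Request:
apply_moves --steps '[-0.3,-0.23,0.1,0,0.75,-0.6,-0.46,0.2,0,0.75,-0.9,-0.715,0.7,0,0.75,-0.9,-0.715,0.9,0,0.75,-0.9,-0.715,0.9,0,0.75]'

```text
time: 2.6
position: [0.4082, 0.3413, 0.1294]
tool_rot: [-0.002, 0.17, 0.985, -0.003]
contact_force: [-0.1, -0.1, -0.1]
finger_gap: 0.0662
grasp_force: 0.0
```

```bash
python3 plan.py .410 .3438 .013 70.6
```

```text
pos [0.4082 0.3413 0.1294] theta 70.46 gap 0.0662 F [-0.1 -0.1 -0.1] 0.0 t 2.6
shift [-0.012  0.038  1.164]
yaw -0.003
shift after yaw [-0.012  0.038  1.164]
```

Request:
apply_moves --steps '[-0.01,0.03,0.25,0,0.75,-0.01,0.03,0.5,0,0.75,-0.01,0.03,0.75,0,0.75,-0.01,0.03,0.9,0,0.75,-0.01,0.03,0.9,0,0.75]'

```text
time: 3.1
position: [0.4102, 0.3481, 0.0422]
tool_rot: [-0.001, 0.167, 0.986, -0.0]
contact_force: [-0.1, -1.0, 1.0]
finger_gap: 0.0658
grasp_force: 0.0
```

Request:
apply_moves --steps '[0,0,0.13,0,0.75,0,0,0.26,0,0.75,0,0,0.26,0,0.75,0,0,0.26,0,0.4,0,0,0.26,0,0.4,0,0,0.26,0,0.4,0,0,0.26,0,0.4,0,0,0.26,0,0.4,0,0,0.26,0,0.4]'

```text
time: 4.0
position: [0.4118, 0.3466, 0.0171]
tool_rot: [0.0, 0.169, 0.986, 0.0]
contact_force: [-0.6, -1.2, 5.4]
finger_gap: 0.0462
grasp_force: 20.0
```

```bash
python3 plan.py .509 -.353 .12 70.6
```

```text
pos [0.4118 0.3466 0.0171] theta 70.58 gap 0.0462 F [-0.6 -1.2  5.4] 20.00046702014515 t 4.0
shift [-3.243 -6.274 -1.032]
yaw -0.0
shift after yaw [-3.241 -6.275 -1.032]
```

Request:
apply_moves --steps '[0,0,-0.1,0,0.4,0,0,-0.3,0,0.4,0,0,-0.6,0,0.4,0,0,-0.9,0,0.4,0,0,-1,0,0.4,0,0,-1,0,0.4]'

```text
time: 4.6
position: [0.4122, 0.3472, 0.1182]
tool_rot: [0.001, 0.169, 0.986, 0.001]
contact_force: [-0.1, 0.1, -0.3]
finger_gap: 0.0463
grasp_force: 20.0
```

Request:
apply_moves --steps '[-0.05,-0.1,0,0,0.4,-0.15,-0.3,0,0,0.4,-0.3,-0.6,0,0,0.4,-0.46,-0.9,0,0,0.4]'

```text
time: 5.0
position: [0.4238, 0.2439, 0.1149]
tool_rot: [-0.001, 0.168, 0.986, -0.001]
contact_force: [0.4, -0.4, -0.6]
finger_gap: 0.0463
grasp_force: 20.0
```

Request:
apply_moves --steps '[-0.15,-0.3,0,0,0.4,-0.3,-0.6,0,0,0.4,-0.46,-0.9,0,0,0.4]'

```text
time: 5.3
position: [0.437, 0.1434, 0.1151]
tool_rot: [-0.001, 0.169, 0.986, -0.001]
contact_force: [0.8, 0.1, -0.6]
finger_gap: 0.0462
grasp_force: 20.0
```

Request:
apply_moves --steps '[-0.15,-0.3,0,0,0.4,-0.3,-0.6,0,0,0.4,-0.46,-0.9,0,0,0.4]'

```text
time: 5.6
position: [0.4502, 0.0435, 0.1152]
tool_rot: [-0.001, 0.169, 0.986, -0.001]
contact_force: [0.3, -0.5, -0.4]
finger_gap: 0.0464
grasp_force: 20.0
```

Request:
apply_moves --steps '[-0.15,-0.3,0,0,0.4,-0.3,-0.6,0,0,0.4,-0.46,-0.9,0,0,0.4]'

```text
time: 5.9
position: [0.4635, -0.0563, 0.1151]
tool_rot: [-0.002, 0.169, 0.986, -0.001]
contact_force: [0.1, -0.0, -0.9]
finger_gap: 0.0463
grasp_force: 20.0
```

Request:
apply_moves --steps '[-0.15,-0.3,0,0,0.4,-0.3,-0.6,0,0,0.4,-0.46,-0.9,0,0,0.4]'

```text
time: 6.2
position: [0.4768, -0.1562, 0.115]
tool_rot: [-0.002, 0.169, 0.986, -0.0]
contact_force: [0.1, 0.7, 0.1]
finger_gap: 0.0462
grasp_force: 20.0
```

Request:
apply_moves --steps '[-0.15,-0.3,0,0,0.4,-0.3,-0.6,0,0,0.4,-0.46,-0.9,0,0,0.4,-0.46,-0.9,0,0,0.4]'

```text
time: 6.6
position: [0.4902, -0.2602, 0.1152]
tool_rot: [-0.001, 0.172, 0.985, -0.001]
contact_force: [-0.4, 0.0, -0.2]
finger_gap: 0.0462
grasp_force: 20.0
```

```bash
python3 plan.py .509 -.353 .024 70.6
```

```text
pos [ 0.4902 -0.2602  0.1152] theta 70.19 gap 0.0462 F [-0.4  0.  -0.2] 19.999541244615102 t 6.6
shift [-0.493 -0.806  0.914]
yaw -0.009
shift after yaw [-0.487 -0.81   0.914]
```

Request:
apply_moves --steps '[-0.15,-0.27,0,0,0.4,-0.3,-0.54,0,0,0.4,-0.43,-0.74,0,0,0.4,-0.49,-0.81,0,0,0.4,-0.49,-0.81,0,0,0.4]'

```text
time: 7.1
position: [0.5107, -0.3476, 0.1154]
tool_rot: [-0.001, 0.169, 0.986, 0.0]
contact_force: [0.1, 0.2, 0.1]
finger_gap: 0.0465
grasp_force: 20.0
```

Request:
apply_moves --steps '[0,0,0.15,0,0.4,0,0,0.35,0,0.4,0,0,0.55,0,0.4,0,0,0.7,0,0.4,0,0,0.8,0,0.4,0,0,0.85,0,0.4,0,0,0.87,0,0.4,0,0,0.87,0,0.4]'

```text
time: 7.9
position: [0.5119, -0.3474, 0.0299]
tool_rot: [0.0, 0.169, 0.986, -0.0]
contact_force: [0.4, -0.7, -1.4]
finger_gap: 0.0461
grasp_force: 20.0
```

```bash
python3 plan.py .509 -.353 .026 70.6; python3 - <<'E'
from h import *
im=get_image("scene");cv2.imwrite("pics/c1.png",cv2.resize(im["pixels"][190:360,330:520,::-1],None,fx=3,fy=3))
E
```

```text
pos [ 0.5119 -0.3474  0.0299] theta 70.58 gap 0.0461 F [ 0.4 -0.7 -1.4] 19.99987758768839 t 7.9
shift [ 0.008 -0.062  0.039]
yaw -0.0
shift after yaw [ 0.008 -0.062  0.039]
```

View pics/c1.png

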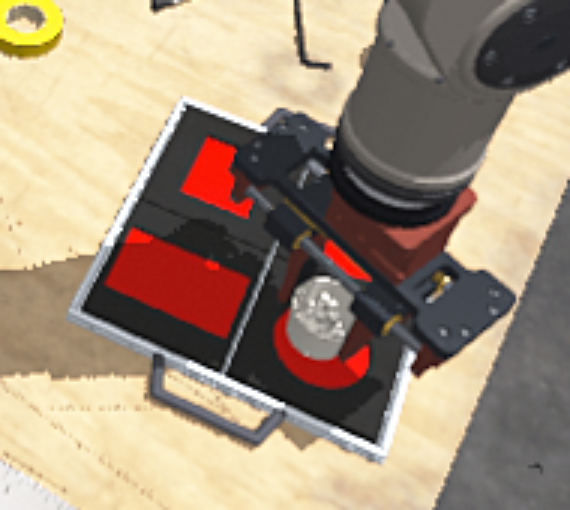

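The picture shows the cup upright at about (320,315), inside the small round well and a little towards its far edge. I shift it 6 mm, lower it and release.

Request:
apply_moves --steps '[0,-0.04,0,0,0.4,0,-0.06,0.02,0,0.4,0,-0.06,0.035,0,0.4,0,-0.06,0.04,0,0.4,0,-0.06,0.04,0,0.4]'

```text
time: 8.45
position: [0.5095, -0.3536, 0.0261]
tool_rot: [0.0, 0.169, 0.986, -0.0]
contact_force: [-1.5, -0.8, 3.4]
finger_gap: 0.0467
grasp_force: 20.0
```

```bash
python3 plan.py .509 -.353 .026 70.6
```

```text
pos [ 0.5095 -0.3536  0.0261] theta 70.56 gap 0.0467 F [-1.5 -0.8  3.4] 20.00046812943765 t 8.45
shift [0.007 0.004 0.001]
yaw -0.001
shift after yaw [0.007 0.004 0.001]
```

Request:
apply_moves --steps '[0,0,0,0,0.7,0,0,0,0,0.7,0,0,0,0,0.7,0,0,-0.2,0,0.7,0,0,-0.5,0,0.7,0,0,-0.9,0,0.7,0,0,-1,0,0.7,0,0,-1,0,0.7]'

```text
time: 9.25
position: [0.5108, -0.3534, 0.1274]
tool_rot: [0.002, 0.168, 0.986, -0.0]
contact_force: [0.1, -0.4, 0.2]
finger_gap: 0.0618
grasp_force: 0.0
```

```bash
python3 plan.py .528 .0115 .13 80.3
```

```text
pos [ 0.5108 -0.3534  0.1274] theta 70.6 gap 0.0618 F [ 0.1 -0.4  0.2] 0.0 t 9.25
shift [ 1.05   3.499 -0.031]
yaw -0.215
shift after yaw [ 0.445  3.626 -0.031]
```

Request:
apply_moves --steps '[0,0,0,-0.1,0.7,0,0,0,-0.215,0.7,0,0,0,-0.215,0.7]'

```text
time: 9.55
position: [0.5088, -0.3522, 0.1238]
tool_rot: [-0.001, 0.084, 0.996, 0.001]
contact_force: [-0.7, 0.5, 0.3]
finger_gap: 0.0619
grasp_force: 0.0
```

Request:
apply_moves --steps '[0.03,0.25,0,0,0.7,0.07,0.57,0,0,0.7,0.11,0.91,0,0,0.7]'

```text
time: 9.85
position: [0.5133, -0.2605, 0.1243]
tool_rot: [-0.001, 0.087, 0.996, 0.0]
contact_force: [-0.1, -0.1, 0.7]
finger_gap: 0.0614
grasp_force: 0.0
```

Request:
apply_moves --steps '[0.05,0.4,0,0,0.7,0.11,0.91,0,0,0.7]'

```text
time: 10.05
position: [0.5178, -0.1708, 0.1246]
tool_rot: [-0.001, 0.087, 0.996, -0.0]
contact_force: [0.9, 0.2, -0.2]
finger_gap: 0.0615
grasp_force: 0.0
```

Request:
apply_moves --steps '[0.05,0.4,0,0,0.7,0.11,0.91,0,0,0.7]'

```text
time: 10.25
position: [0.5222, -0.0801, 0.1247]
tool_rot: [-0.001, 0.087, 0.996, -0.0]
contact_force: [1.3, 0.1, -0.3]
finger_gap: 0.0617
grasp_force: 0.0
```

Request:
apply_moves --steps '[0.05,0.4,0,0,0.7,0.11,0.91,0,0,0.7,0.11,0.91,0,0,0.7,0.11,0.91,0,0,0.7]'

```text
time: 10.65
position: [0.5271, 0.0122, 0.1247]
tool_rot: [-0.001, 0.084, 0.996, -0.0]
contact_force: [-0.7, -0.2, -0.3]
finger_gap: 0.0614
grasp_force: 0.0
```

```bash
python3 plan.py .528 .0115 .014 80.3
```

```text
pos [0.5271 0.0122 0.1247] theta 80.37 gap 0.0614 F [-0.7 -0.2 -0.3] 0.0 t 10.65
shift [-0.012 -0.005  1.107]
yaw 0.001
shift after yaw [-0.012 -0.005  1.107]
```

Request:
apply_moves --steps '[-0.01,0,0.25,0,0.7,-0.01,0,0.55,0,0.7,-0.01,0,0.8,0,0.7,-0.01,0,0.95,0,0.7,-0.01,0,0.95,0,0.7]'

```text
time: 11.15
position: [0.5265, 0.008, 0.0283]
tool_rot: [-0.002, 0.087, 0.996, -0.001]
contact_force: [0.1, -0.4, -0.1]
finger_gap: 0.0615
grasp_force: 0.0
```

Request:
apply_moves --steps '[0,0,0.1,0,0.7,0,0,0.16,0,0.7,0,0,0.16,0,0.7,0,0,0.16,0,0.2,0,0,0.16,0,0.2,0,0,0.16,0,0.2,0,0,0.16,0,0.2,0,0,0.16,0,0.2,0,0,0.16,0,0.2,0,0,0.16,0,0.2]' --grip_force 25

```text
time: 12.15
position: [0.5289, 0.0105, 0.0149]
tool_rot: [0.0, 0.085, 0.996, 0.0]
contact_force: [-1.3, 0.6, 3.7]
finger_gap: 0.0307
grasp_force: 25.0
```

Request:
apply_moves --steps '[0,0,-0.2,0,0.2,0,0,-0.5,0,0.2,0,0,-0.8,0,0.2,0,0,-0.8,0,0.2]'

```text
time: 12.55
position: [0.5311, 0.0104, 0.0979]
tool_rot: [0.003, 0.085, 0.996, 0.001]
contact_force: [1.0, -1.1, -2.0]
finger_gap: 0.031
grasp_force: 25.0
```

```bash
python3 plan.py .6025 -.2315 .093 97.6
```

```text
pos [0.5311 0.0104 0.0979] theta 80.24 gap 0.031 F [ 1.  -1.1 -2. ] 24.999940395355225 t 12.55
shift [-1.113 -2.264  0.051]
yaw -0.386
shift after yaw [-0.387 -2.493  0.051]
```

Request:
apply_moves --steps '[0,0,0,-0.12,0.2,0,0,0,-0.25,0.2,0,0,0,-0.386,0.2,0,0,0,-0.386,0.2]'

```text
time: 12.95
position: [0.5281, 0.0103, 0.0938]
tool_rot: [-0.001, -0.067, 0.998, 0.0]
contact_force: [-0.2, -0.4, -0.2]
finger_gap: 0.0307
grasp_force: 25.0
```

Request:
apply_moves --steps '[-0.03,-0.2,0,0,0.2,-0.08,-0.5,0,0,0.2,-0.13,-0.83,0,0,0.2]'

```text
time: 13.25
position: [0.5525, -0.0701, 0.094]
tool_rot: [-0.0, -0.066, 0.998, 0.0]
contact_force: [-0.3, 0.3, -1.2]
finger_gap: 0.031
grasp_force: 25.0
```

Request:
apply_moves --steps '[-0.06,-0.4,0,0,0.2,-0.13,-0.83,0,0,0.2]'

```text
time: 13.45
position: [0.5764, -0.1512, 0.0939]
tool_rot: [-0.0, -0.066, 0.998, 0.0]
contact_force: [0.7, 0.1, -0.3]
finger_gap: 0.031
grasp_force: 25.0
```

Request:
apply_moves --steps '[-0.06,-0.4,0,0,0.2,-0.13,-0.8,0,0,0.2,-0.13,-0.83,0,0,0.2,-0.13,-0.83,0,0,0.2]'

```text
time: 13.85
position: [0.5997, -0.2324, 0.0936]
tool_rot: [-0.001, -0.064, 0.998, 0.0]
contact_force: [-0.3, 1.1, -0.1]
finger_gap: 0.031
grasp_force: 25.0
```

```bash
python3 plan.py .6025 -.2315 .024 97.6
```

```text
pos [ 0.5997 -0.2324  0.0936] theta 97.37 gap 0.031 F [-0.3  1.1 -0.1] 24.99998241662979 t 13.85
shift [-0.03   0.005  0.696]
yaw -0.005
shift after yaw [-0.03   0.005  0.696]
```

Request:
apply_moves --steps '[-0.03,0,0.15,0,0.2,-0.03,0,0.35,0,0.2,-0.03,0,0.5,0,0.2,-0.03,0,0.6,0,0.2,-0.03,0,0.66,0,0.2,-0.03,0,0.68,0,0.2,-0.03,0,0.69,0,0.2,-0.03,0,0.695,0,0.2]'

```text
time: 14.65
position: [0.6039, -0.231, 0.0257]
tool_rot: [0.001, -0.066, 0.998, -0.0]
contact_force: [-0.3, 0.1, -0.5]
finger_gap: 0.0309
grasp_force: 25.0
```

```bash
python3 plan.py .6025 -.2315 .024 97.6
```

```text
pos [ 0.6039 -0.231   0.0257] theta 97.62 gap 0.0309 F [-0.3  0.1 -0.5] 24.999911785125732 t 14.65
shift [ 0.014 -0.003  0.017]
yaw 0.0
shift after yaw [ 0.014 -0.003  0.017]
```

Request:
apply_moves --steps '[0.01,0,0.015,0,0.2,0.01,0,0.02,0,0.2,0.01,0,0.02,0,0.2,0.01,0,0.02,0,0.6,0.01,0,0.02,0,0.6,0.01,0,0.02,0,0.6]'

```text
time: 15.25
position: [0.6023, -0.2309, 0.0229]
tool_rot: [-0.0, -0.067, 0.998, 0.0]
contact_force: [-0.3, -1.5, -0.5]
finger_gap: 0.0508
grasp_force: 0.0
```

Request:
apply_moves --steps '[0,0,-0.2,0,0.6,0,0,-0.5,0,0.6,0,0,-0.9,0,0.6,0,0,-1,0,0.6,0,0,-1,0,0.95]'

```text
time: 15.75
position: [0.6036, -0.2314, 0.125]
tool_rot: [0.002, -0.067, 0.998, -0.001]
contact_force: [-0.3, 0.0, -0.0]
finger_gap: 0.0579
grasp_force: 0.0
```

```bash
python3 plan.py .6485 -.0100 .12 97.6;  python3 - <<'E'
from h import *
im=get_image("top");cv2.imwrite("pics/t1.png",cv2.resize(im["pixels"][140:260,370:500,::-1],None,fx=4,fy=4))
E
```

```text
pos [ 0.6036 -0.2314  0.125 ] theta 97.63 gap 0.0579 F [-0.3  0.  -0. ] 0.0 t 15.75
shift [-0.739  2.135  0.05 ]
yaw 0.001
shift after yaw [-0.738  2.135  0.05 ]
```

View pics/t1.png

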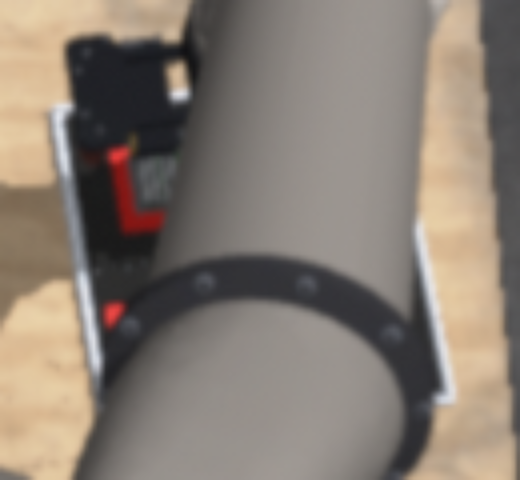

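The terminals are partly visible at (155,185), seated in the small rectangular well. Next is the roll.

Request:
apply_moves --steps '[-0.08,0.2,0,0,0.97,-0.16,0.45,0,0,0.97,-0.25,0.71,0,0,0.97]'

```text
time: 16.1
position: [0.6163, -0.1566, 0.1208]
tool_rot: [-0.002, -0.066, 0.998, 0.0]
contact_force: [-0.6, 0.2, 0.3]
finger_gap: 0.0835
grasp_force: 0.0
```

Request:
apply_moves --steps '[-0.12,0.35,0,0,0.97,-0.25,0.71,0,0,0.97]'

```text
time: 16.3
position: [0.6317, -0.0827, 0.1208]
tool_rot: [-0.002, -0.066, 0.998, 0.0]
contact_force: [0.6, 0.7, 0.6]
finger_gap: 0.0854
grasp_force: 0.0
```

Request:
apply_moves --steps '[-0.12,0.35,0,0,0.97,-0.25,0.71,0,0,0.97,-0.25,0.71,0.2,0,0.97,-0.25,0.71,0.4,0,0.97,-0.25,0.71,0.4,0,0.97]'

```text
time: 16.8
position: [0.6449, -0.0094, 0.0783]
tool_rot: [-0.004, -0.067, 0.998, 0.0]
contact_force: [-0.2, 0.0, -0.4]
finger_gap: 0.0853
grasp_force: 0.0
```

```bash
python3 plan.py .6485 -.0100 .0075 97.6
```

```text
pos [ 0.6449 -0.0094  0.0783] theta 97.68 gap 0.0853 F [-0.2  0.  -0.4] 0.0 t 16.8
shift [-0.041 -0.011  0.708]
yaw 0.002
shift after yaw [-0.041 -0.011  0.708]
```

Request:
apply_moves --steps '[-0.03,-0.01,0.2,0,0.97,-0.03,-0.01,0.4,0,0.97,-0.03,-0.01,0.58,0,0.97,-0.03,-0.01,0.66,0,0.97,-0.03,-0.01,0.69,0,0.97,-0.03,-0.01,0.69,0,0.97]' --grip_force 30

```text
time: 17.4
position: [0.6515, -0.0107, 0.0142]
tool_rot: [-0.0, -0.066, 0.998, -0.0]
contact_force: [0.0, 0.3, 0.3]
finger_gap: 0.085
grasp_force: 0.0
```

```bash
python3 plan.py .6485 -.0100 .0075 97.6
```

```text
pos [ 0.6515 -0.0107  0.0142] theta 97.61 gap 0.085 F [0.  0.3 0.3] 0.0 t 17.4
shift [0.029 0.011 0.067]
yaw 0.0
shift after yaw [0.029 0.011 0.067]
```

Request:
apply_moves --steps '[0.02,0,0.06,0,0.97,0.02,0,0.065,0,0.97,0.02,0,0.065,0,0.97,0.02,0,0.065,0,0.6,0.02,0,0.065,0,0.6,0.02,0,0.065,0,0.6,0.02,0,0.065,0,0.6,0.02,0,0.065,0,0.6]'

```text
time: 18.2
position: [0.6497, -0.0107, 0.0079]
tool_rot: [0.0, -0.067, 0.998, 0.0]
contact_force: [-0.5, -0.8, 1.6]
finger_gap: 0.0642
grasp_force: 30.0
```

Request:
apply_moves --steps '[0,0,-0.2,0,0.6,0,0,-0.5,0,0.6,0,0,-0.8,0,0.6,0,0,-0.8,0,0.6]'

```text
time: 18.6
position: [0.6525, -0.0109, 0.0918]
tool_rot: [0.004, -0.066, 0.998, -0.0]
contact_force: [0.1, -0.0, -1.1]
finger_gap: 0.0642
grasp_force: 30.0
```

```bash
python3 plan.py .617 -.339 .08 97.6; python3 - <<'E'
from h import *
im=get_image("scene");cv2.imwrite("pics/s2.png",cv2.resize(im["pixels"][120:350,260:520,::-1],None,fx=2.5,fy=2.5))
E
```

```text
pos [ 0.6525 -0.0109  0.0918] theta 97.61 gap 0.0642 F [ 0.1 -0.  -1.1] 29.999718361068517 t 18.6
shift [ 0.787 -3.205  0.115]
yaw 0.0
shift after yaw [ 0.786 -3.205  0.115]
```

View pics/s2.png

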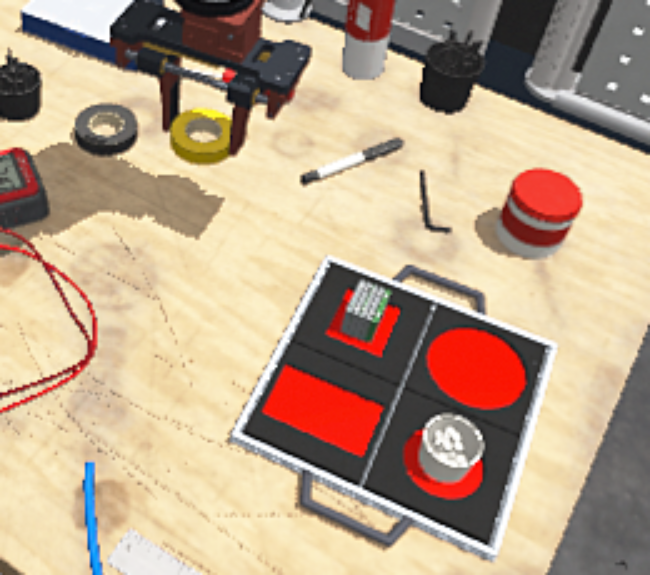

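The cup and terminals are both in their wells and the roll is held level. I carry the roll over.

Request:
apply_moves --steps '[0.04,-0.2,0,0,0.6,0.1,-0.45,0,0,0.6,0.2,-0.8,0,0,0.6]'

```text
time: 18.95
position: [0.6397, -0.0909, 0.0859]
tool_rot: [-0.001, -0.068, 0.998, 0.001]
contact_force: [-0.0, 0.6, -0.8]
finger_gap: 0.0643
grasp_force: 30.0
```

Request:
apply_moves --steps '[0.1,-0.4,0,0,0.6,0.2,-0.8,0,0,0.6]'

```text
time: 19.15
position: [0.6298, -0.1755, 0.0859]
tool_rot: [-0.001, -0.067, 0.998, 0.0]
contact_force: [0.6, -0.4, 0.0]
finger_gap: 0.064
grasp_force: 30.0
```

Request:
apply_moves --steps '[0.1,-0.4,0,0,0.6,0.2,-0.8,0,0,0.6]'

```text
time: 19.35
position: [0.6205, -0.2577, 0.0858]
tool_rot: [-0.001, -0.067, 0.998, 0.001]
contact_force: [0.4, -0.8, 0.1]
finger_gap: 0.0641
grasp_force: 30.0
```

Request:
apply_moves --steps '[0.1,-0.4,0,0,0.6,0.19,-0.8,0,0,0.6,0.19,-0.8,0,0,0.6,0.19,-0.8,0.1,0,0.6,0.19,-0.8,0.3,0,0.6,0.19,-0.8,0.4,0,0.6,0.19,-0.8,0.4,0,0.6]'

```text
time: 20.05
position: [0.6126, -0.3356, 0.0446]
tool_rot: [-0.002, -0.068, 0.998, 0.002]
contact_force: [0.4, -0.6, -1.4]
finger_gap: 0.0643
grasp_force: 30.0
```

```bash
python3 plan.py .617 -.339 .017 97.6
```

```text
pos [ 0.6126 -0.3356  0.0446] theta 97.76 gap 0.0643 F [ 0.4 -0.6 -1.4] 29.99994113284629 t 20.05
shift [-0.04  -0.041  0.275]
yaw 0.004
shift after yaw [-0.04  -0.041  0.275]
```

Request:
apply_moves --steps '[-0.03,-0.04,0.1,0,0.6,-0.03,-0.04,0.18,0,0.6,-0.03,-0.04,0.23,0,0.6,-0.03,-0.04,0.25,0,0.6,-0.03,-0.04,0.25,0,0.6,-0.03,-0.04,0.25,0,0.6]'

```text
time: 20.65
position: [0.6174, -0.3421, 0.0229]
tool_rot: [0.0, -0.067, 0.998, -0.0]
contact_force: [0.0, 0.3, -0.0]
finger_gap: 0.0643
grasp_force: 30.0
```

```bash
python3 plan.py .617 -.339 .017 97.6
```

```text
pos [ 0.6174 -0.3421  0.0229] theta 97.63 gap 0.0643 F [ 0.   0.3 -0. ] 29.99995223537553 t 20.65
shift [-0.     0.031  0.059]
yaw 0.001
shift after yaw [-0.     0.031  0.059]
```

Request:
apply_moves --steps '[0,0.03,0.04,0,0.6,0,0.03,0.055,0,0.6,0,0.03,0.055,0,0.6,0,0.03,0.055,0,0.84,0,0.03,0.055,0,0.84,0,0.03,0.055,0,0.84]'

```text
time: 21.25
position: [0.6169, -0.3391, 0.0173]
tool_rot: [0.0, -0.067, 0.998, -0.0]
contact_force: [-0.7, 0.3, -0.1]
finger_gap: 0.0735
grasp_force: 0.0
```

Request:
apply_moves --steps '[0,0,-0.1,0,0.84,0,0,-0.3,0,0.84,0,0,-0.7,0,0.84,0,0,-1,0,0.84,0,0,-1,0,0.84]'

```text
time: 21.75
position: [0.6198, -0.3409, 0.1234]
tool_rot: [0.004, -0.066, 0.998, -0.002]
contact_force: [0.7, -0.3, 0.2]
finger_gap: 0.0738
grasp_force: 0.0
```

```bash
python3 plan.py .538 .320 .14 152
```

```text
pos [ 0.6198 -0.3409  0.1234] theta 97.6 gap 0.0738 F [ 0.7 -0.3  0.2] 0.0 t 21.75
shift [-0.065  6.658 -0.2  ]
yaw -1.209
shift after yaw [-5.452  3.824 -0.2  ]
```

Request:
apply_moves --steps '[0,0.2,-0.05,0,0.75,0,0.5,-0.1,0,0.75,0,0.95,-0.2,0,0.75]'

```text
time: 22.05
position: [0.6024, -0.2446, 0.1358]
tool_rot: [-0.001, -0.065, 0.998, 0.0]
contact_force: [0.0, 0.2, -0.1]
finger_gap: 0.0657
grasp_force: 0.0
```

Request:
apply_moves --steps '[0,0.45,0,0,0.75,0,0.95,0,0,0.75]'

```text
time: 22.25
position: [0.5903, -0.1482, 0.1366]
tool_rot: [-0.001, -0.066, 0.998, 0.0]
contact_force: [1.3, 0.8, 0.4]
finger_gap: 0.066
grasp_force: 0.0
```

Request:
apply_moves --steps '[0,0.45,0,0,0.75,0,0.95,0,0,0.75]'

```text
time: 22.45
position: [0.5772, -0.0539, 0.1365]
tool_rot: [-0.001, -0.067, 0.998, 0.0]
contact_force: [1.4, 0.5, 0.3]
finger_gap: 0.0658
grasp_force: 0.0
```

Request:
apply_moves --steps '[0,0.45,0,0,0.75,0,0.95,0,0,0.75]'

```text
time: 22.65
position: [0.5644, 0.04, 0.1365]
tool_rot: [-0.001, -0.067, 0.998, -0.0]
contact_force: [0.3, 0.4, -0.1]
finger_gap: 0.0657
grasp_force: 0.0
```

Request:
apply_moves --steps '[0,0.45,0,0,0.75,0,0.95,0,0,0.75]'

```text
time: 22.85
position: [0.5516, 0.1338, 0.1365]
tool_rot: [-0.001, -0.067, 0.998, -0.0]
contact_force: [0.7, -0.0, 0.1]
finger_gap: 0.0661
grasp_force: 0.0
```

Request:
apply_moves --steps '[0,0.45,0,0,0.75,0,0.95,0,0,0.75]'

```text
time: 23.05
position: [0.5389, 0.2278, 0.1365]
tool_rot: [-0.001, -0.067, 0.998, -0.0]
contact_force: [1.9, -0.5, 0.4]
finger_gap: 0.066
grasp_force: 0.0
```

Request:
apply_moves --steps '[0,0.45,0,0,0.75,0,0.95,0,0,0.75,0,0.95,0,0,0.75]'

```text
time: 23.35
position: [0.5234, 0.33, 0.1363]
tool_rot: [-0.001, -0.073, 0.997, 0.002]
contact_force: [-0.5, -0.2, 0.0]
finger_gap: 0.0658
grasp_force: 0.0
```

Request:
apply_moves --steps '[0,0,0,-0.15,0.75,0,0,0,-0.33,0.75,0,0,0,-0.5,0.75,0,0,0,-0.68,0.75,0,0,0,-0.85,0.75,0,0,0,-1,0.75,0,0,0,-1,0.75,0,0,0,-1,0.75]'

```text
time: 24.15
position: [0.5276, 0.3199, 0.1366]
tool_rot: [-0.001, -0.442, 0.897, 0.0]
contact_force: [0.7, 0.0, 0.2]
finger_gap: 0.0657
grasp_force: 0.0
```

```bash
python3 plan.py .538 .320 .14 152; python3 fit.py | grep -A4 -E "^(top|scene)" | grep -v yellow; python3 f2.py
```

```text
pos [0.5276 0.3199 0.1366] theta 142.47 gap 0.0657 F [0.7 0.  0.2] 0.0 t 24.15
shift [-0.065 -0.082 -0.034]
yaw -0.212
shift after yaw [-0.05  -0.092 -0.034]
top table z -0.0006464654889508648
top 0.008 15 [530.7 286.6  16.3   7.6  24.1] L 500.20440532235756 512.633002986698 T -333.10423589943827 -320.53808879290136
top 0.03 25 [540.2 295.   21.9   7.3  45.7] L 509.3137023872149 530.9353841065231 T -332.6844548864201 -323.98922331462006
top 0.055 1 [548.  305.6   0.    0.    0. ] L 532.940133577949 532.940133577949 T -331.1617958988315 -331.1617958988315
top 0.01 40 [538.3 291.7  33.4   9.2  45.5] L 500.20440532235756 532.940133577949 T -333.10423589943827 -320.53808879290136
scene 0.008 81 [523.  316.6  29.   61.9   5.3] L 507.592184085237 564.2178868166718 T -331.90236171771386 -298.2527989219823
scene 0.03 146 [537.8 321.5  67.   33.8  62.7] L 508.53701405842224 575.017737124431 T -331.72633119377497 -297.59998530296895
scene 0.055 122 [540.2 324.6  44.6  32.   60.9] L 523.52533154119 568.1491895939477 T -331.0620716683561 -299.0401104379602
scene 0.01 345 [537.6 321.1  67.7  33.9
[... 293 characters left out ...]
                                                             ~~~~~~~~~~~~~^^^^^^^^^^^
    return _quantile_unchecked(
        a, q, axis, out, overwrite_input, method, keepdims, weights)
    return _ureduce(a,
                    func=_quantile_ureduce_func,
    ...<5 lines>...
                    overwrite_input=overwrite_input,
                    method=method)
    r = func(a, **kwargs)
    result = _quantile(arr,
                       quantiles=q,
    ...<2 lines>...
                       out=out,
                       weights=wgt)
    slices_having_nans = np.isnan(arr[-1, ...])
                                  ~~~^^^^^^^^^
IndexError: index -1 is out of bounds for axis 0 with size 0
```

Request:
apply_moves --steps '[-0.06,-0.08,0,-0.1,0.75,-0.06,-0.085,0,-0.205,0.75,-0.06,-0.085,0,-0.205,0.75,-0.06,-0.085,0,-0.205,0.75]'

```text
time: 24.7
position: [0.5387, 0.3198, 0.1371]
tool_rot: [-0.0, -0.513, 0.859, 0.0]
contact_force: [-0.8, -0.7, 0.0]
finger_gap: 0.0658
grasp_force: 0.0
```

```bash
python3 plan.py .538 .3207 .018 152
```

```text
pos [0.5387 0.3198 0.1371] theta 151.7 gap 0.0658 F [-0.8 -0.7  0. ] 0.0 t 24.7
shift [-0.005  0.01   1.191]
yaw -0.007
shift after yaw [-0.005  0.01   1.191]
```

Request:
apply_moves --steps '[0,0.01,0.15,0,0.75,0,0.01,0.35,0,0.75,0,0.01,0.55,0,0.75,0,0.01,0.75,0,0.75,0,0.01,0.9,0,0.75,0,0.01,0.95,0,0.75]'

```text
time: 25.3
position: [0.5366, 0.3195, 0.0398]
tool_rot: [-0.002, -0.514, 0.858, -0.0]
contact_force: [0.0, 0.5, -0.5]
finger_gap: 0.0662
grasp_force: 0.0
```

Request:
apply_moves --steps '[0,0,0.12,0,0.75,0,0,0.22,0,0.75,0,0,0.24,0,0.75,0,0,0.24,0,0.75]' --grip_force 30

```text
time: 25.7
position: [0.538, 0.3202, 0.018]
tool_rot: [-0.0, -0.514, 0.858, 0.0]
contact_force: [0.2, 0.0, 0.4]
finger_gap: 0.0656
grasp_force: 0.0
```

```bash
python3 plan.py .538 .3207 .018 152
```

```text
pos [0.538  0.3202 0.018 ] theta 151.86 gap 0.0656 F [0.2 0.  0.4] 0.0 t 25.7
shift [-0.005  0.002 -0.   ]
yaw -0.003
shift after yaw [-0.005  0.002 -0.   ]
```

Request:
apply_moves --steps '[0,0,0,0,0.55,0,0,0,0,0.48,0,0,0,0,0.42,0,0,0,0,0.36,0,0,0,0,0.25,0,0,0,0,0.25,0,0,0,0,0.25,0,0,0,0,0.25,0,0,0,0,0.25]'

```text
time: 26.6
position: [0.5384, 0.3201, 0.0184]
tool_rot: [0.0, -0.514, 0.858, -0.0]
contact_force: [0.5, -0.8, 2.7]
finger_gap: 0.0317
grasp_force: 30.0
```

Request:
apply_moves --steps '[0,0,-0.08,0,0.25,0,0,-0.2,0,0.25,0,0,-0.4,0,0.25,0,0,-0.65,0,0.25,0,0,-0.9,0,0.25,0,0,-1,0,0.25,0,0,-1,0,0.25]'

```text
time: 27.3
position: [0.5388, 0.3209, 0.12]
tool_rot: [0.002, -0.514, 0.858, 0.0]
contact_force: [0.0, 0.3, -1.9]
finger_gap: 0.0324
grasp_force: 30.0
```

```bash
python3 plan.py .495 -.246 .12 7.6; python3 -c "
from workcell import observe
print(observe()['joint_pos'])"; python3 - <<'E'
from h import *
im=get_image("scene");cv2.imwrite("pics/s3.png",cv2.resize(im["pixels"][60:260,120:380,::-1],None,fx=2.5,fy=2.5))
E
```

```text
pos [0.5388 0.3209 0.12  ] theta 151.86 gap 0.0324 F [ 0.   0.3 -1.9] 29.97717311605811 t 27.3
shift [ 5.205 -2.287 -0.012]
yaw -0.794
shift after yaw [ 5.561  1.184 -0.012]
[-0.50795752  0.51234141 -0.17298142  1.75833205  0.11010648  0.87705972
  1.92105315]
```

View pics/s3.png

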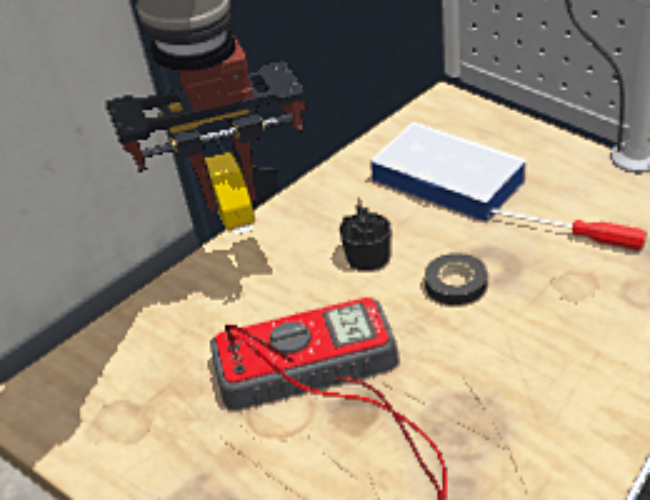

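The measure is held upright and clear, and the black items haven't moved. Joint 7's range means I have to turn the long way (+144°).

Request:
apply_moves --steps '[0,0,0,0.08,0.25,0,0,0,0.2,0.25,0,0,0,0.36,0.25,0,0,0,0.52,0.25,0,0,0,0.68,0.25,0,0,0,0.84,0.25,0,0,0,1,0.25]'

```text
time: 28.05
position: [0.537, 0.3195, 0.1162]
tool_rot: [-0.001, -0.144, 0.99, -0.001]
contact_force: [-0.4, 0.9, -1.9]
finger_gap: 0.0318
grasp_force: 30.0
```

Request:
apply_moves --steps '[0,0,0,0.16,0.25,0,0,0,0.33,0.25,0,0,0,0.5,0.25,0,0,0,0.67,0.25,0,0,0,0.84,0.25,0,0,0,1,0.25]'

```text
time: 28.65
position: [0.537, 0.3195, 0.1163]
tool_rot: [-0.001, 0.246, 0.969, -0.001]
contact_force: [0.3, -0.0, -2.0]
finger_gap: 0.0319
grasp_force: 30.0
```

Request:
apply_moves --steps '[0,0,0,0.16,0.25,0,0,0,0.33,0.25,0,0,0,0.5,0.25,0,0,0,0.67,0.25,0,0,0,0.84,0.25,0,0,0,1,0.25]'

```text
time: 29.25
position: [0.537, 0.3196, 0.1164]
tool_rot: [-0.0, 0.598, 0.802, -0.002]
contact_force: [0.2, 0.4, -2.4]
finger_gap: 0.032
grasp_force: 30.0
```

Request:
apply_moves --steps '[0,0,0,0.12,0.25,0,0,0,0.205,0.25,0,0,0,0.205,0.25,0,0,0,0.205,0.25]'

```text
time: 29.65
position: [0.5374, 0.3198, 0.117]
tool_rot: [-0.0, 0.658, 0.753, -0.001]
contact_force: [0.2, -0.7, -2.0]
finger_gap: 0.0321
grasp_force: 30.0
```

```bash
python3 plan.py .495 -.246 .12 7.6; python3 -c "
from workcell import observe
print(observe()['joint_pos'])"
```

```text
pos [0.5374 0.3198 0.117 ] theta 7.75 gap 0.0321 F [ 0.2 -0.7 -2. ] 29.97732731513679 t 29.65
shift [-5.55  -1.183 -0.021]
yaw 0.003
shift after yaw [-5.553 -1.168 -0.021]
[-0.9597632   0.54428209  0.44302966  1.79359314 -0.29359682  0.87126009
 -0.24619549]
```

Request:
apply_moves --steps '[-0.1,-0.02,0,0,0.25,-0.3,-0.06,0,0,0.25,-0.6,-0.13,0,0,0.25,-0.92,-0.195,0,0,0.25]'

```text
time: 30.05
position: [0.5305, 0.2237, 0.1181]
tool_rot: [0.0, 0.658, 0.753, -0.0]
contact_force: [0.4, -0.1, -2.0]
finger_gap: 0.0318
grasp_force: 30.0
```

Request:
apply_moves --steps '[-0.3,-0.06,0,0,0.25,-0.6,-0.13,0,0,0.25,-0.92,-0.195,0,0,0.25]'

```text
time: 30.35
position: [0.523, 0.1294, 0.1183]
tool_rot: [0.0, 0.659, 0.752, -0.0]
contact_force: [0.5, 0.4, -3.0]
finger_gap: 0.0317
grasp_force: 30.0
```

Request:
apply_moves --steps '[-0.3,-0.06,0,0,0.25,-0.6,-0.13,0,0,0.25,-0.92,-0.195,0,0,0.25]'

```text
time: 30.65
position: [0.5155, 0.0358, 0.1183]
tool_rot: [-0.0, 0.659, 0.752, -0.0]
contact_force: [0.7, 0.5, -1.7]
finger_gap: 0.0318
grasp_force: 30.0
```

Request:
apply_moves --steps '[-0.3,-0.06,0,0,0.25,-0.6,-0.13,0,0,0.25,-0.92,-0.195,0,0,0.25]'

```text
time: 30.95
position: [0.5081, -0.0577, 0.1183]
tool_rot: [-0.0, 0.659, 0.752, 0.0]
contact_force: [1.1, -0.7, -2.7]
finger_gap: 0.0321
grasp_force: 30.0
```

Request:
apply_moves --steps '[-0.3,-0.06,0,0,0.25,-0.6,-0.13,0,0,0.25,-0.92,-0.195,0,0,0.25]'

```text
time: 31.25
position: [0.5007, -0.1513, 0.1183]
tool_rot: [-0.0, 0.659, 0.752, -0.0]
contact_force: [1.3, -0.5, -2.1]
finger_gap: 0.0323
grasp_force: 30.0
```

Request:
apply_moves --steps '[-0.3,-0.06,0,0,0.25,-0.6,-0.13,0,0,0.25,-0.83,-0.18,0,0,0.25,-0.93,-0.195,0,0,0.25,-0.93,-0.195,0,0,0.25,-0.93,-0.195,0,0,0.25]'

```text
time: 31.85
position: [0.4952, -0.2426, 0.118]
tool_rot: [-0.0, 0.658, 0.753, 0.0]
contact_force: [0.9, 0.0, -2.0]
finger_gap: 0.0318
grasp_force: 30.0
```

```bash
python3 plan.py .495 -.246 .0275 7.6
```

```text
pos [ 0.4952 -0.2426  0.118 ] theta 7.65 gap 0.0318 F [ 0.9  0.  -2. ] 29.97704242821783 t 31.85
shift [-0.035 -0.006  0.905]
yaw 0.001
shift after yaw [-0.035 -0.006  0.905]
```

Request:
apply_moves --steps '[-0.03,-0.01,0.15,0,0.25,-0.03,-0.01,0.35,0,0.25,-0.03,-0.01,0.55,0,0.25,-0.03,-0.01,0.7,0,0.25,-0.03,-0.01,0.8,0,0.25,-0.03,-0.01,0.85,0,0.25,-0.03,-0.01,0.86,0,0.25,-0.03,-0.01,0.86,0,0.25]'

```text
time: 32.65
position: [0.4953, -0.2467, 0.0325]
tool_rot: [0.0, 0.658, 0.753, 0.0]
contact_force: [-0.1, 0.5, -1.8]
finger_gap: 0.0318
grasp_force: 30.0
```

```bash
python3 plan.py .495 -.246 .0275 7.6; python3 - <<'E'
from h import *
im=get_image("scene");cv2.imwrite("pics/s4.png",cv2.resize(im["pixels"][180:360,330:520,::-1],None,fx=3,fy=3))
E
```

```text
pos [ 0.4953 -0.2467  0.0325] theta 7.63 gap 0.0318 F [-0.1  0.5 -1.8] 29.977239430882037 t 32.65
shift [ 0.007 -0.002  0.05 ]
yaw 0.001
shift after yaw [ 0.007 -0.002  0.05 ]
```

View pics/s4.png

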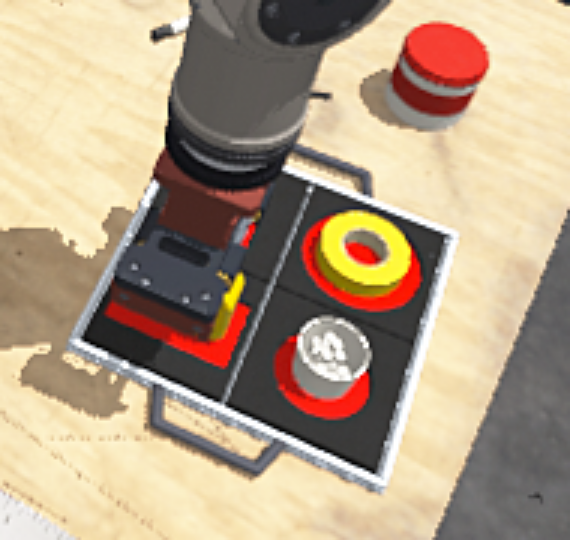

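The roll (365,255) and cup (332,358) are in their wells, and the measure is over the long well at (225,310). I lower it the last 5 mm.

Request:
apply_moves --steps '[0,0,0.025,0,0.25,0,0,0.04,0,0.25,0,0,0.048,0,0.25,0,0,0.05,0,0.25,0,0,0.05,0,0.25]'

```text
time: 33.2
position: [0.4951, -0.2465, 0.0274]
tool_rot: [0.0, 0.659, 0.753, 0.0]
contact_force: [0.2, 0.4, 2.0]
finger_gap: 0.032
grasp_force: 30.0
```

```bash
python3 plan.py .495 -.246 .0275 7.6
```

```text
pos [ 0.4951 -0.2465  0.0274] theta 7.63 gap 0.032 F [0.2 0.4 2. ] 29.98037874698639 t 33.2
shift [ 0.005  0.    -0.001]
yaw 0.001
shift after yaw [ 0.005  0.    -0.001]
```

Contact is made. I release, rise and move away to check.

Request:
apply_moves --steps '[0,0,0,0,0.42,0,0,0,0,0.5,0,0,0,0,0.6,0,0,0,0,0.6,0,0,-0.1,0,0.6,0,0,-0.3,0,0.6,0,0,-0.6,0,0.6,0,0,-1,0,0.6,0,0,-1,0,0.6]'

```text
time: 34.1
position: [0.4978, -0.2484, 0.1323]
tool_rot: [0.004, 0.659, 0.752, 0.002]
contact_force: [0.3, -1.1, 0.5]
finger_gap: 0.0527
grasp_force: 0.0
```

Request:
apply_moves --steps '[0.4,0,-0.2,0,0.6,0.9,0,-0.4,0,0.6]'

```text
time: 34.3
position: [0.4829, -0.1617, 0.1663]
tool_rot: [0.0, 0.66, 0.751, -0.0]
contact_force: [1.4, 0.1, 0.5]
finger_gap: 0.0526
grasp_force: 0.0
```

Request:
apply_moves --steps '[0.4,0,-0.2,0,0.6,0.9,0,-0.4,0,0.6]'

```text
time: 34.5
position: [0.4714, -0.0744, 0.2051]
tool_rot: [0.0, 0.659, 0.752, -0.0]
contact_force: [0.3, 0.8, 0.8]
finger_gap: 0.0524
grasp_force: 0.0
```

Request:
apply_moves --steps '[0.4,0,0,0,0.6,0.9,0,0,0,0.6,0.9,0,0,0,0.6,0.9,0,0,0,0.6]'

```text
time: 34.9
position: [0.4598, 0.0148, 0.2043]
tool_rot: [-0.0, 0.657, 0.754, 0.0]
contact_force: [1.0, -0.5, -0.3]
finger_gap: 0.0528
grasp_force: 0.0
```

```bash
python3 plan.py .495 -.246 .0275 7.6;python3 - <<'E'
from h import *
np.set_printoptions(precision=1,suppress=True)
T={"roll":(.617,-.339,.05),"cup":(.509,-.353,.045),"term":(.6025,-.2315,.045),"meas":(.495,-.246,.05),"btape":(.676,.131,.06),"bcup":(.651,.242,.05)}
for c in("top","scene"):
    im=get_image(c);W=cloud(im)
    for n,(x,y,r) in T.items():
        m=(np.hypot(W[...,0]-x,W[...,1]-y)<r)&(W[...,2]>(.013 if n=="btape" else .018))&(W[...,2]<.12)
        q=W[m]*1000; R=cv2.minAreaRect(q[:,:2].astype(np.float32))
        print(c,n,np.array(R[0]+R[1]+(R[2],)),"z90",np.percentile(q[:,2],[50,95]))
im=get_image("scene");cv2.imwrite("pics/s5.png",cv2.resize(im["pixels"][120:360,240:520,::-1],None,fx=2.5,fy=2.5))
E
```

```text
pos [0.4598 0.0148 0.2043] theta 7.8 gap 0.0528 F [ 1.  -0.5 -0.3] 0.0 t 34.9
shift [-2.632 -0.005  1.768]
yaw 0.004
shift after yaw [-2.632  0.004  1.768]
top roll [ 620.9 -340.    94.3   76.    50.5] z90 [25.9 30.9]
top cup [ 500.1 -357.    68.2   83.4   39.1] z90 [36.7 45.2]
top term [ 594.9 -231.1   66.2   82.5    9.2] z90 [41.  46.2]
top meas [ 497.3 -249.6   95.1   77.9   46.9] z90 [62.9 72.5]
top btape [676.2 131.6  70.7  72.1  65.9] z90 [17.5 21.7]
top bcup [654.3 243.6  58.7  58.5  65.3] z90 [41.1 61.5]
scene roll [ 616.1 -338.6   65.    66.1   88.9] z90 [26.2 28.5]
scene cup [ 509.8 -359.2   56.8   47.9   81.4] z90 [36.  43.8]
scene term [ 602.1 -231.1   46.2   30.6    6.9] z90 [41.6 44.5]
scene meas [ 495.2 -249.7   34.3   67.8    7.3] z90 [56.5 70.7]
scene btape [678.4 127.2  73.   61.1  20.2] z90 [17.5 19.6]Traceback (most recent call last):
  File "<stdin>", line 9, in <module>
    return _quantile_unchecked(
        a, q, axis, out, overwrite_input, method, keepdims, weights)
    return _ureduce(a,
                    func=_quantile_ureduce_func,
    ...<5 lines>...
                    overwrite_input=overwrite_input,
                    method=method)
    r = func(a, **kwargs)
    result = _quantile(arr,
                       quantiles=q,
    ...<2 lines>...
                       out=out,
                       weights=wgt)
    slices_having_nans = np.isnan(arr[-1, ...])
                                  ~~~^^^^^^^^^
IndexError: index -1 is out of bounds for axis 0 with size 0
```

```bash
python3 - <<'E'
from h import *
im=get_image("scene");cv2.imwrite("pics/s5.png",cv2.resize(im["pixels"][120:360,240:520,::-1],None,fx=2.5,fy=2.5))
E
```

```text
(no output)
```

View pics/s5.png

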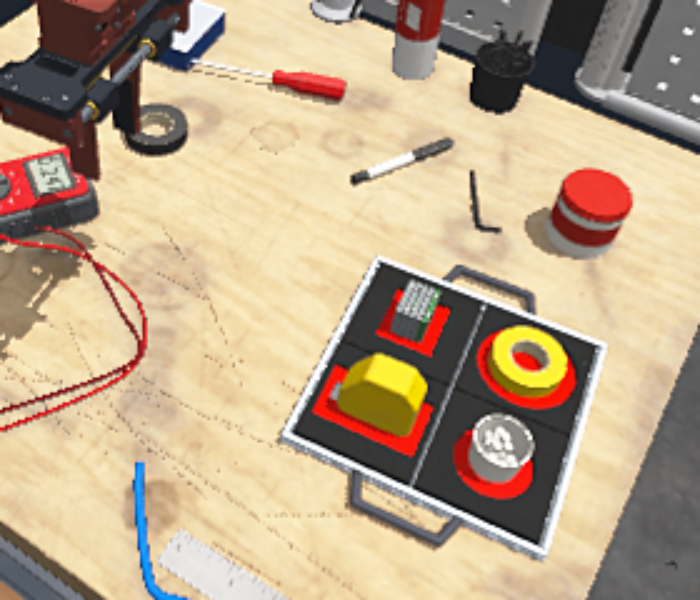

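All four items stand upright in their wells: terminals (415,312), roll (528,362), measure (380,395) and cup (502,447). Their measured top heights match being fully seated.

```bash
python3 -c "
from workcell import hand_in
print(hand_in())"
```

```text
the job is handed in; nothing more can be done
None
```

The job is handed in: all four items are upright and fully down in their wells, the black tape roll and black cup are where they were, and it took about 35 s of the 128 s allowed.

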